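# Wedge the sliding lid onto the butter box

### The arm

A 6-joint arm with a two-finger parallel gripper is mounted at the origin on a cart in front of the work surface, level with it; the furniture and walls round the work are solid. World frame = base frame: x ahead of the robot, y to its left, z up, the work surface at z = 0. Lengths are in m, angles in rad, forces in N, time in s.
With the tool pointing down it reaches from about 0.425 to 1.125 m from the base axis. Payload 14.9 kg.
Tool frame: the origin (TCP) lies between the finger pads; the fingertips stand arm.tip_reach ahead of it and the grasp point (between the pads) is the TCP (arm.tip_reach is the distance from the TCP to the fingertips, in m); z points along the fingers, y is the direction in which the jaws open and shut (so a half turn about z gives the same grasp; the last joint's range is limited). The gripper opens to 91 mm and grips with 3 to 60 N. Pads are 32 mm wide; open, the fingers measure 118 mm over their backs; the gripper's body (76 mm by 178 mm) begins 60 mm behind the grasp point.
Start: joints at [-1.139, 0.379, 1.734, -0, 1.028, -0.033], TCP at [0.314, -0.626, 0.233] pointing down, gripper open.
Joint ranges: [-2.77, 2.77], [-0.74, 2.19], [0, 2.66], [-1.06, 4.2], [0.31, 2.87], [-3.08, 3.08]. Speed limits (rad/s): [1.89, 1.89, 2.39, 3.14, 3.14, 3.14].

### API

Orientations are given as a 3x3 rotation matrix whose columns are the frame's x, y, z axes.
In Python, from plant import arm, eoat, optics, job, telemetry gives the robot as it stands. The module is installed in compiled form; this text tells all that it offers. Calls block until the motion is done:
- arm.reach(position, orientation): joint-space move of the TCP to a pose.
- arm.movel(position, frame=None, rate=0.15): straight line of the TCP; frame=None keeps the orientation; rate is the mean speed in m/s.
- arm.move_j(angles): joint-space move.
- eoat.command_gripper(opening, newtons=None): finger opening in m; newtons is the grip in N (None keeps the last); returns when the fingers have stopped.
- arm.wait(seconds).
- arm.solve_ik(position, orientation): joint angles nearest the present ones, or None.
- optics.read_camera(name): name is "scene" or "top" or "wrist"; returns a dict with "pixels" (384x512x3 uint8, blue, green, red), "vertical_fov" (degrees; the focal length in pixels is half the picture's height over the tangent of half this angle, whatever the lens; pixels are square), "cx", "cy" (the principal point, pixels), "k1" (the pictures are not rectified: a ray, as slopes to the right and down, at radius r is drawn at 1 + k1 r^2 times it, then the intrinsics apply), "origin" and "rotation" of the camera in the world. Camera axes: x right, y down, z forward; pixel columns grow to the right and rows downward; lengths in m; the calibration is good to about 2 mm. A picture is of the moment at which its call begins. There is no depth.
A pose or a line that the arm cannot do raises arm.MotionError and nothing moves.
- job.hand_in(): hands the job in, once; it reports no verdict.
Readings, each from a call of its own:
- telemetry.get_t(): time.
- telemetry.get_joint_positions(): joint angles.
- telemetry.get_joint_velocities(): joint speeds.
- telemetry.get_effort(): joint torques, N m.
- telemetry.get_position(): TCP position.
- telemetry.get_tool_rot(): TCP orientation.
- telemetry.get_wrist_force(): force on the tool from outside, world axes, zero at the start.
- telemetry.get_torque(): the same for the moment, N m.
- telemetry.get_opening(): finger opening in m.
Only numpy, scipy, OpenCV 4.12 (cv2) and the standard library are available. Lean on these libraries where they do the work, as an engineer would, in place of code of your own. Each camera call takes 0.05 s, during which the arm holds its last target.

### The job

Put the lid on the wooden butter box: pick the lid up by its bar grip, start its narrow end under the two guides at the open (wide) end of the box, slide it along, and press it in gently but firmly, with a push of about 15 N, until it wedges tight and stays tight by itself. Do not ram it, and leave the salt shaker, jam jar and mug where they stand.

Things in the scene. Friction and masses are not known exactly. Their poses are not given: they have to be found in the camera images.
- butter_box: Open wooden box with a butter pack inside, fixed to the worktop, 150 mm long (its x) x 132 wide x 71 high. Origin: centre of the underside, on the worktop; +x is the sliding direction, -x end is the mouth. The lid slides flat on ledges 55 mm above the origin, between two guide strips that run the box's full length, from 55 to 71 mm above the origin. The butter stays below the ledges.
- guide_fixed: Guide strip on the box's +y side, part of the box (same pose). Both guides lean 25 degrees inward over the lid and converge towards +x by 0.05 mm per mm each. The -y guide, with three screws, was set by hand up to 1.3 mm nearer or farther. The wedging force is judged on this +y guide: above 2.5 N after letting go is tight, above 30 N is ramming. A second press makes up for sideways spring-back.
- way_mouth (a point): Middle of the mouth of the way, at ledge height (55 mm), at the box's -x end; the lid enters here, narrow end first. The gap between the guides is nominally 107.5 mm here and 92.5 mm at the +x end, which is open too, without a stop. Off-centre, the lid rubs on one guide: feel the sideways force (about 7 N per mm) and give way to it, so that both guides share the load.
- way_home (a point): Point at ledge height over the box's centre where the lid's origin nominally ends. Really it wedges up to 13 mm (in x) before or after it, depending on the set guide: go by feel. Once both guides touch, resistance rises by some 10 to 15 N per mm: creep. A final push of 12 to 18 N along the slide, with little sideways force, wedges it well; under 6 N may leave it loose; over 30 N may ram it.
- lid: Loose wooden lid, flat on the worktop, grip up, about 0.25 kg: 12 mm thick, 150 long (its x), at the underside 107.5 mm wide at its -x end and 92.5 at its +x (narrow, leading) end; long edges bevelled 25 degrees, top narrower. Origin: centre of the underside. In the middle of its top a bar grip, 16 mm in x, 44 in y, from 12 to 46 mm above the origin. When home its +x is the box's +x.
- salt_shaker: Salt shaker, 44 mm across, 90 high, behind the work; origin at the centre of its underside. Leave alone.
- jam_jar: Jam jar, 66 mm across, 99 high, behind the work; origin at the centre of its underside. Leave alone.
- mug: Mug with a handle, 86 x 117 x 88 mm, behind the work; origin at the centre of its underside. Leave alone.

How it is judged:
On the way:
1. the lid's narrow end has entered between the guides from the mouth, lying on the ledges but not yet home (x of lid in the frame of butter_box between -0.135 and -0.025 m and y of lid in the frame of butter_box between -0.012 and 0.012 m and z of lid in the frame of butter_box between 0.05 and 0.062 m), for 0.1 s.
At the end, for the whole second after the job is handed in: The lid, let go and at rest, lies flat in the way (within 3 mm of the ledge height, 4 mm sideways, 0.03 rad), 20 mm short of to 30 mm past the box's centre, and is still wedged: it presses on the fixed guide with more than 2.5 N by itself (contact force between lid and guide_fixed above 2.5 N and x of lid in the frame of butter_box between -0.02 and 0.03 m and y of lid in the frame of butter_box between -0.004 and 0.004 m and z of lid in the frame of butter_box between 0.052 and 0.058 m and angle between the x axis of lid and the x axis of butter_box, either way round below 0.03 rad and linear speed of lid below 0.005 m/s); the robot touches nothing.
It fails at once if the lid is rammed: it presses on the fixed guide with more than 30 N (contact force between lid and guide_fixed above 30 N).
It fails at once if a bystander (salt shaker, jam jar, mug) is moved by more than 20 mm (distance of any of salt_shaker, jam_jar, mug from where it was at the start of the episode above 0.02 m).
It also fails if it takes over 69 s, if anything falls off the work surface, if the arm or the gripper's body presses on something with over 40 N, if the wrist force passes 120 N, or if a joint passes its speed limit or range.

## Working session

There is one attempt and no reset: what is moved stays moved. The work goes in short steps, each a Python script; the robot and the scene stay as the last script left them, time stands still between calls to the robot, and variables do not carry over. Pictures are saved under pics/ and viewed, and the job is handed in when it is done.

```bash
mkdir -p pics; ls
python3 - <<'E'
from plant import arm, eoat, optics, job, telemetry
import cv2
print(telemetry.get_t(), arm.tip_reach, telemetry.get_position(), telemetry.get_tool_rot(), telemetry.get_wrist_force())
for n in ("scene","top","wrist"):
    c=optics.read_camera(n); cv2.imwrite(f"pics/{n}0.png",c["pixels"])
    print(n,{k:v for k,v in c.items() if k!="pixels"})
E
```

```text
pics
0.0 0.019 [ 0.31359975 -0.62540763  0.23227945] [[ 8.93915179e-01  4.48235943e-01 -4.37724132e-04]
 [ 4.48236154e-01 -8.93914628e-01  9.94383654e-04]
 [ 5.44304909e-05 -1.08509842e-03 -9.99999410e-01]] [0.34242067 0.7789546  0.25091555]
scene {'vertical_fov': 55.40035223814351, 'cx': 255.53564179309586, 'cy': 189.28175444065297, 'k1': 0.039825335958074484, 'origin': array([0.96483806, 0.35911762, 0.78062158]), 'rotation': array([[-0.69896498,  0.6048279 , -0.38161653],
       [ 0.71502601,  0.58085774, -0.3890271 ],
       [-0.01362953, -0.54478206, -0.8384669 ]])}
top {'vertical_fov': 42.80221880101156, 'cx': 258.68680530142467, 'cy': 190.8238041493894, 'k1': -0.1970426429358686, 'origin': array([0.51235896, 0.00424648, 0.89445388]), 'rotation': array([[-0.02299434, -0.9811545 ,  0.19185179],
       [-0.99963386,  0.02530227,  0.00958818],
       [-0.01426178, -0.19156108, -0.98137707]])}
wrist {'vertical_fov': 64.66067938445181, 'cx': 251.904858003701, 'cy': 189.96043225196925, 'k1': -0.058236489902545104, 'origin': array([ 0.37805253, -0.5929412 ,  0.38444442]), 'rotation': array([[ 4.48343183e-01, -8.63939366e-01, -2.29340713e-01],
       [-8.93861485e-01, -4.33389559e-01, -1.14826549e-01],
       [-1.90694340e-04,  2.56480531e-01, -9.66549378e-01]])}
```

View pics/scene0.png

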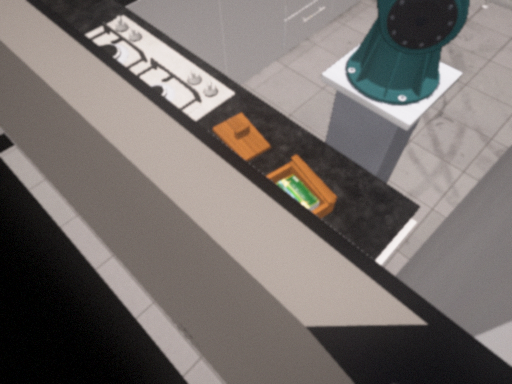

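View pics/top0.png

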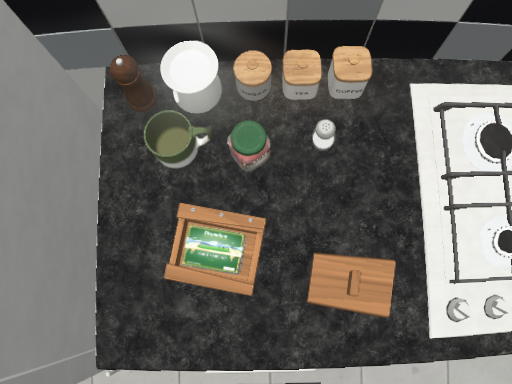

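View pics/wrist0.png

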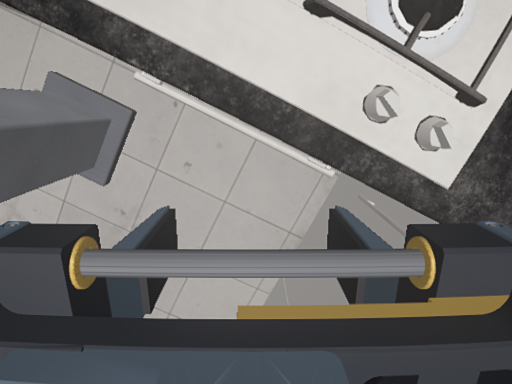

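The top view shows the box at about (215,249), with its screwed guide along the upper side (screws at 193,209 to 250,220) and its mouth to the right. The lid is at about (352,284), bar grip at (354,282), narrow end to the left. I'll zoom in on both.

Run:
```python
import cv2
a=cv2.imread("pics/top0.png")
cv2.imwrite("pics/box_z.png",cv2.resize(a[195:305,155:275],None,fx=5,fy=5,interpolation=cv2.INTER_CUBIC))
cv2.imwrite("pics/lid_z.png",cv2.resize(a[240:325,295:405],None,fx=7,fy=7,interpolation=cv2.INTER_CUBIC))
```

```text
(no output)
```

View pics/box_z.png

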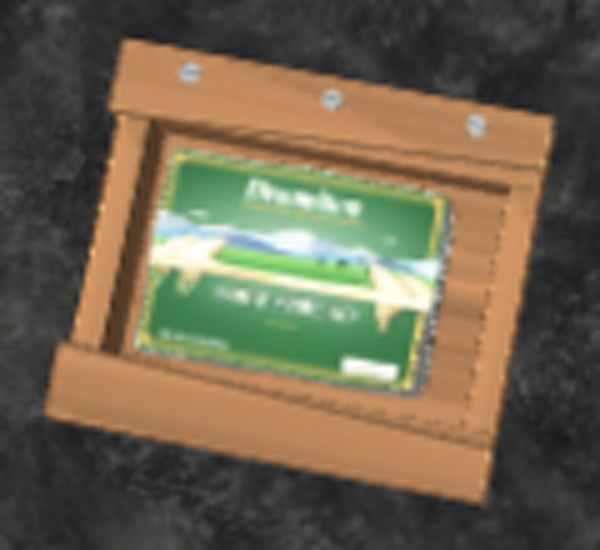

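View pics/lid_z.png

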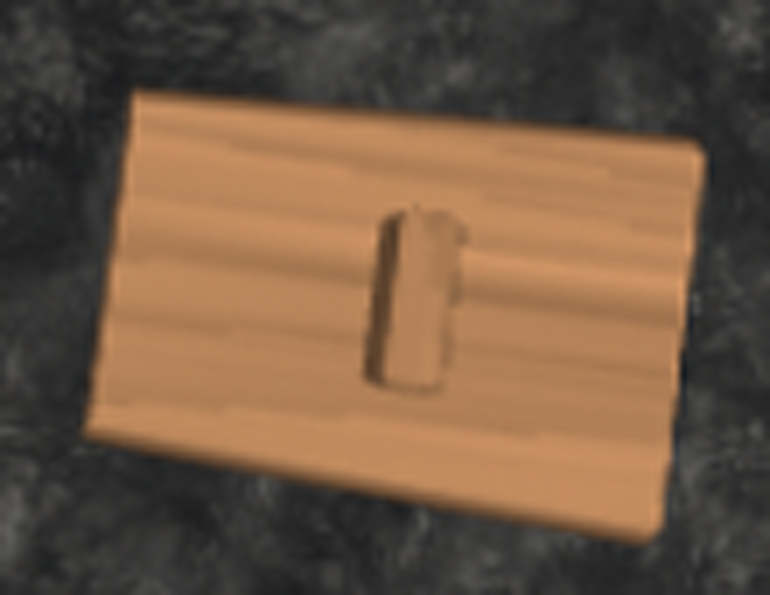

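```bash
cat > h.py <<'E'
import numpy as np, cv2
from plant import arm, eoat, optics, job, telemetry
def rays(c,px):
    px=np.asarray(px,float).reshape(-1,2); h=c["pixels"].shape[0]
    f=h/2/np.tan(np.radians(c["vertical_fov"])/2)
    d=(px-[c["cx"],c["cy"]])/f; u=d.copy()
    for _ in range(30): u=d/(1+c["k1"]*(u**2).sum(1,keepdims=True))
    return np.c_[u,np.ones(len(u))]@np.asarray(c["rotation"]).T
def onplane(c,px,z):
    r=rays(c,px); o=np.asarray(c["origin"]); return o+r*((z-o[2])/r[:,2:])
def fitquad(cnt):
    """fit lines to the 4 sides of a contour, intersect"""
    hull=cv2.convexHull(cnt); e=0.02*cv2.arcLength(hull,True); q=hull
    while len(q)>4: q=cv2.approxPolyDP(hull,e,True); e*=1.15
    q=q[:,0].astype(float); P=cnt[:,0].astype(float); L=[]
    for i in range(4):
        a,b=q[i],q[(i+1)%4]; d=b-a; l=np.linalg.norm(d); d/=l; n=np.array([-d[1],d[0]])
        t=(P-a)@d; s=(P-a)@n
        S=P[(t>.08*l)&(t<.92*l)&(abs(s)<2)]
        vx,vy,x0,y0=cv2.fitLine(S.astype(np.float32),cv2.DIST_HUBER,0,.01,.01).ravel(); L.append((vx,vy,x0,y0))
    out=[]
    for i in range(4):
        a,b=L[i-1],L[i]; A=np.array([[a[0],-b[0]],[a[1],-b[1]]]); t=np.linalg.solve(A,[b[2]-a[2],b[3]-a[3]])
        out.append([a[2]+t[0]*a[0],a[3]+t[0]*a[1]])
    return np.array(out)
def woodmask(im):
    h=cv2.cvtColor(im,cv2.COLOR_BGR2HSV)
    return cv2.inRange(h,(4,70,70),(24,255,255))
E
python3 - <<'E'
from h import *
np.set_printoptions(precision=4,suppress=True)
c=optics.read_camera("top")
m=woodmask(c["pixels"]); S=4
def quad(x0,x1,y0,y1):
    s=c["pixels"][y0:y1,x0:x1]; s=cv2.resize(s,None,fx=S,fy=S,interpolation=cv2.INTER_CUBIC)
    m=cv2.morphologyEx(woodmask(s),cv2.MORPH_OPEN,np.ones((9,9)))
    cn=max(cv2.findContours(m,cv2.RETR_EXTERNAL,cv2.CHAIN_APPROX_NONE)[0],key=cv2.contourArea)
    q=fitquad(cn); return (q+.5)/S-.5+[x0,y0]
for nm,b,z in(("box",(155,275,195,305),.071),("lid",(295,405,240,325),.012),("lid",(295,405,240,325),.0)):
    q=quad(*b); P=onplane(c,q,z); print(nm,q.tolist()); print(P, P.mean(0), [np.linalg.norm(P[i]-P[i-1])*1000 for i in range(4)])
# hand read points
hb=(np.array([[123,40],[553,117],[487,503],[45,415]])+.5)/5-.5+[155,195]
P=onplane(c,hb,.071); print("box hand",P,P.mean(0),[np.linalg.norm(P[i]-P[i-1])*1000 for i in range(4)])
sc=(np.array([[189,72],[332,99],[477,125]])+.5)/5-.5+[155,195]; P=onplane(c,sc,.071);print("screws",P)
hb=(np.array([[404,208],[464,218],[440,389],[385,386]])+.5)/7-.5+[295,240]; P=onplane(c,hb,.046); print("bar",P,P.mean(0),[np.linalg.norm(P[i]-P[i-1])*1000 for i in range(4)])
E
```

```text
box [[178.82828903198242, 201.9042854309082], [266.1436462402344, 217.8542537689209], [251.59477996826172, 295.857177734375], [162.8611297607422, 278.2284164428711]]
[[0.6575 0.1499 0.071 ]
 [0.6263 0.0007 0.071 ]
 [0.4961 0.0281 0.071 ]
 [0.5277 0.177  0.071 ]] [0.5769 0.0889 0.071 ] [np.float64(132.5920169540745), np.float64(152.43318116150522), np.float64(133.04823020505245), np.float64(152.12710708416992)]
lid [[313.1239814758301, 252.19182205200195], [394.79651641845703, 259.14742279052734], [389.07125091552734, 316.15770721435547], [306.2150754928589, 302.3483467102051]]
[[ 0.5699 -0.0824  0.012 ]
 [ 0.5522 -0.2312  0.012 ]
 [ 0.4503 -0.2152  0.012 ]
 [ 0.4809 -0.0669  0.012 ]] [ 0.5133 -0.1489  0.012 ] [np.float64(90.32374581363545), np.float64(149.7854182531694), np.float64(103.12832231684573), np.float64(151.46596572404846)]
lid [[313.1239814758301, 252.19182205200195], [394.79651641845703, 259.14742279052734], [389.07125091552734, 316.15770721435547], [306.2150754928589, 302.3483467102051]]
[[ 0.5707 -0.0836 -0.    ]
 [ 0.5528 -0.2344  0.    ]
 [ 0.4495 -0.2182  0.    ]
 [ 0.4805 -0.0679  0.    ]] [ 0.5134 -0.151  -0.    ] [np.float64(91.5520082490869), np.float64(151.8222669352241), np.float64(104.53070707394225), np.float64(153.52566723744758)]
box hand [[0.6563 0.1493 0.071 ]
 [0.6261 0.0023 0.071 ]
 [0.4972 0.0274 0.071 ]
 [0.5287 0.1757 0.071 ]] [0.5771 0.0887 0.071 ] [np.float64(130.24288626666385), np.float64(150.01273776560618), np.float64(131.33637006462044), np.float64(151.56335522679709)]
screws [[0.6446 0.1264 0.071 ]
 [0.6341 0.0773 0.071 ]
 [0.624  0.0282 0.071 ]]
bar [[ 0.536  -0.146   0.046 ]
 [ 0.533  -0.1608  0.046 ]
 [ 0.4912 -0.1529  0.046 ]
 [ 0.4925 -0.1393  0.046 ]] [ 0.5132 -0.1497  0.046 ] [np.float64(43.96532183191219), np.float64(15.18965335715384), np.float64(42.466657237351534), np.float64(13.687154997165905)]
```

Sizes check: box 132.6 × 152 mm, lid 150 long with ends 90 and 103 at the top face, bar about 43 × 15 at z = 46 mm. The box is at (0.577, 0.089) with yaw 78.1°. The lid is at (0.513, -0.150) with yaw about 80.7°, narrow end towards the box. Next I'll go above the lid and cross-check with the wrist camera.

```bash
cat >> h.py <<'E'
def R(yaw):
    c,s=np.cos(yaw),np.sin(yaw); return np.array([[s,-c,0],[-c,-s,0],[0,0,-1.]])
LID=np.array([.5133,-.1497]); LY=np.radians(80.7)
BOX=np.array([.577,.0888]); BY=np.radians(78.1)
def box(x,y=0):  # box frame -> world xy
    c,s=np.cos(BY),np.sin(BY); return BOX+[c*x-s*y, s*x+c*y]
def tobox(p):
    c,s=np.cos(BY),np.sin(BY); d=np.asarray(p)[:2]-BOX; return np.array([c*d[0]+s*d[1],-s*d[0]+c*d[1]])
E
python3 - <<'E'
from h import *
np.set_printoptions(precision=4,suppress=True)
for p,y in(([*LID,.16],LY),([*LID,.035],LY),([*box(-.19),.1],BY),([*box(0),.095],BY)):
    print(arm.solve_ik(p,R(y)))
arm.reach([*LID,.16],R(LY))
print(telemetry.get_t(),telemetry.get_position(),telemetry.get_wrist_force())
c=optics.read_camera("wrist"); cv2.imwrite("pics/w1.png",c["pixels"])
np.savez("w1.npz",**c)
E
```

```text
[-0.3274  0.2268  2.1015 -0.      0.8133  1.4057]
[-0.3274  0.451   2.1148 -0.      0.5758  1.4057]
[-0.2213  0.3448  2.0917 -0.      0.7051  1.5572]
[ 0.1128  0.4011  2.018  -0.      0.7225  1.8913]
2.0917 [ 0.5135 -0.1503  0.1602] [-0.8954  0.685   0.5955]
```

View pics/w1.png

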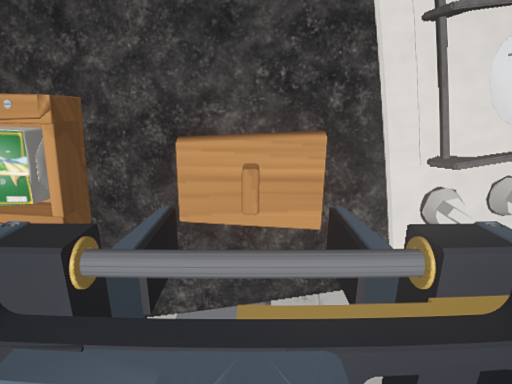

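The wrist view shows the whole lid, with corners about (178,138), (325,133), (321,228) and (180,221), and the bar at (250,190). I'll compute the lid pose from this view too.

Run:
```python
from h import *
np.set_printoptions(precision=4,suppress=True)
c=dict(np.load("w1.npz")); S=4;x0,x1,y0,y1=165,335,122,240
s=cv2.resize(c["pixels"][y0:y1,x0:x1],None,fx=S,fy=S,interpolation=cv2.INTER_CUBIC)
m=cv2.morphologyEx(woodmask(s),cv2.MORPH_OPEN,np.ones((9,9)))
cn=max(cv2.findContours(m,cv2.RETR_EXTERNAL,cv2.CHAIN_APPROX_NONE)[0],key=cv2.contourArea)
q=(fitquad(cn)+.5)/S-.5+[x0,y0]; print(q)
for z in(0,.012):
    P=onplane(c,q,z); print(P,P.mean(0),[np.linalg.norm(P[i]-P[i-1])*1000 for i in range(4)])
cv2.imwrite("pics/w1z.png",cv2.resize(c["pixels"][y0:y1,x0:x1],None,fx=4.5,fy=4.5,interpolation=cv2.INTER_CUBIC))
```

```text
Traceback (most recent call last):
  File "h.py", line 20, in fitquad
    vx,vy,x0,y0=cv2.fitLine(S.astype(np.float32),cv2.DIST_HUBER,0,.01,.01).ravel(); L.append((vx,vy,x0,y0))
                ~~~~~~~~~~~^^^^^^^^^^^^^^^^^^^^^^^^^^^^^^^^^^^^^^^^^^^^^^^
cv2.error: OpenCV(4.12.0) /io/opencv/modules/imgproc/src/linefit.cpp:50: error: (-215:Assertion failed) count > 0 in function 'fitLine2D_wods'
```

```bash
sed -i 's/abs(s)<2/abs(s)<6/' h.py
python3 - <<'E'
from h import *
np.set_printoptions(precision=4,suppress=True)
c=dict(np.load("w1.npz")); S=4;x0,x1,y0,y1=165,335,122,240
cv2.imwrite("pics/w1z.png",cv2.resize(c["pixels"][y0:y1,x0:x1],None,fx=4.5,fy=4.5,interpolation=cv2.INTER_CUBIC))
s=cv2.resize(c["pixels"][y0:y1,x0:x1],None,fx=S,fy=S,interpolation=cv2.INTER_CUBIC)
m=cv2.morphologyEx(woodmask(s),cv2.MORPH_OPEN,np.ones((9,9)))
cn=max(cv2.findContours(m,cv2.RETR_EXTERNAL,cv2.CHAIN_APPROX_NONE)[0],key=cv2.contourArea)
q=(fitquad(cn)+.5)/S-.5+[x0,y0]; print(q)
for z in(0,.012):
    P=onplane(c,q,z); print(P,P.mean(0),[np.linalg.norm(P[i]-P[i-1])*1000 for i in range(4)])
E
```

```text
[[327.9324 129.7071]
 [320.6879 229.8844]
 [178.5943 221.6325]
 [174.0349 136.1046]]
[[ 0.553  -0.2351  0.    ]
 [ 0.4455 -0.2163  0.    ]
 [ 0.4805 -0.0632  0.    ]
 [ 0.5721 -0.0792  0.    ]] [ 0.5128 -0.1484  0.    ] [np.float64(157.12081327854082), np.float64(109.19259006130653), np.float64(157.11456396279667), np.float64(92.97530127656043)]
[[ 0.5542 -0.2323  0.012 ]
 [ 0.4508 -0.2142  0.012 ]
 [ 0.4845 -0.0669  0.012 ]
 [ 0.5725 -0.0823  0.012 ]] [ 0.5155 -0.1489  0.012 ] [np.float64(151.08309127781408), np.float64(104.99661825099807), np.float64(151.0770821061372), np.float64(89.40251540352322)]
```

View pics/w1z.png

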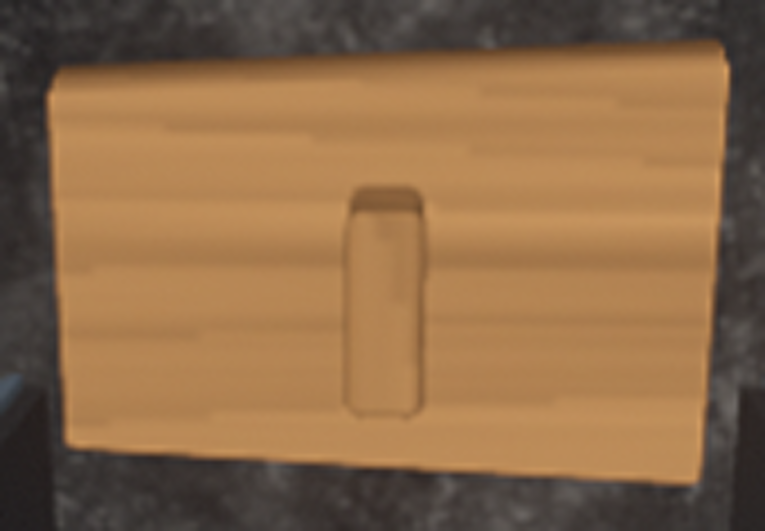

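Run:
```python
from h import *
np.set_printoptions(precision=4,suppress=True)
c=dict(np.load("w1.npz"))
hb=(np.array([[350,210],[424,210],[422,416],[345,416]])+.5)/4.5-.5+[165,122]
P=onplane(c,hb,.046); print("bar",P,P.mean(0),[np.linalg.norm(P[i]-P[i-1])*1000 for i in range(4)])
p=np.array([.5137,-.1495]); Y=np.radians(80.4)
arm.reach([*p,.09],R(Y)); f0=telemetry.get_wrist_force()
arm.movel([*p,.035],R(Y),rate=.08)
print(telemetry.get_wrist_force()-f0)
eoat.command_gripper(0.0,40)
print("open",telemetry.get_opening(),telemetry.get_position(),telemetry.get_wrist_force()-f0)
arm.movel([*p,.16],R(Y),rate=.12); arm.wait(.2)
print("open",telemetry.get_opening(),telemetry.get_position(),telemetry.get_wrist_force()-f0, telemetry.get_torque(),telemetry.get_t())
for n in("top","wrist"):
    c=optics.read_camera(n); cv2.imwrite(f"pics/{n}2.png",c["pixels"]); np.savez(f"{n}2.npz",**c)
```

```text
bar [[ 0.5361 -0.1453  0.046 ]
 [ 0.5337 -0.1598  0.046 ]
 [ 0.4912 -0.1526  0.046 ]
 [ 0.4938 -0.137   0.046 ]] [ 0.5137 -0.1487  0.046 ] [np.float64(43.137178262651034), np.float64(14.658405823068708), np.float64(43.11648947094535), np.float64(15.87574362452962)]
[-1.1153 -0.3147  0.3182]
open 0.0156070895499538 [ 0.5137 -0.1495  0.035 ] [-0.3786  0.081   0.0819]
open 0.016164093931224057 [ 0.5134 -0.1494  0.1594] [-0.078   0.2254 -2.7792] [0.0911 0.0112 0.0068] 5.8833
```

View pics/top2.png

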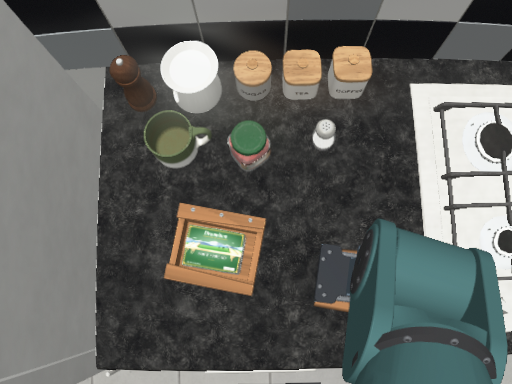

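View pics/wrist2.png

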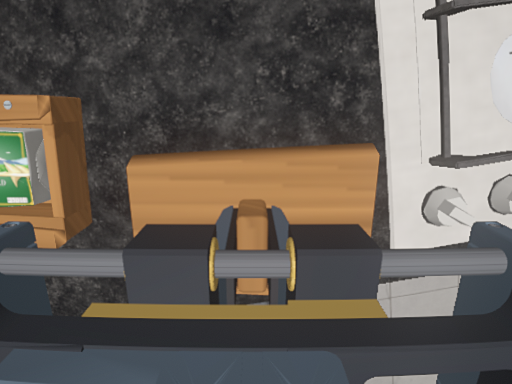

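Lid held: opening 16 mm, weight 2.8 N. The wrist view shows the bar centred in the jaws and the lid square to them. Next I carry it to just before the mouth and look again.

Run:
```python
from h import *
np.set_printoptions(precision=4,suppress=True)
arm.reach([*box(-.175),.16],R(BY))
arm.movel([*box(-.175),.105],R(BY),rate=.12)
arm.wait(.2)
print(telemetry.get_opening(),tobox(telemetry.get_position()),telemetry.get_position(),telemetry.get_wrist_force(),telemetry.get_torque(),telemetry.get_t())
for n in("top","wrist"):
    c=optics.read_camera(n); cv2.imwrite(f"pics/{n}3.png",c["pixels"]); np.savez(f"{n}3.npz",**c)
a=cv2.imread("pics/wrist3.png"); cv2.imwrite("pics/w3z.png",cv2.resize(a[60:260,0:400],None,fx=2,fy=2))
a=cv2.imread("pics/top3.png"); cv2.imwrite("pics/t3z.png",cv2.resize(a[190:320,150:350],None,fx=4,fy=4))
```

```text
0.015782302145899804 [-0.1751 -0.0005] [ 0.5414 -0.0826  0.1058] [-0.1971  0.6939 -2.8647] [ 0.0854 -0.0013  0.0414] 7.1833
```

View pics/t3z.png

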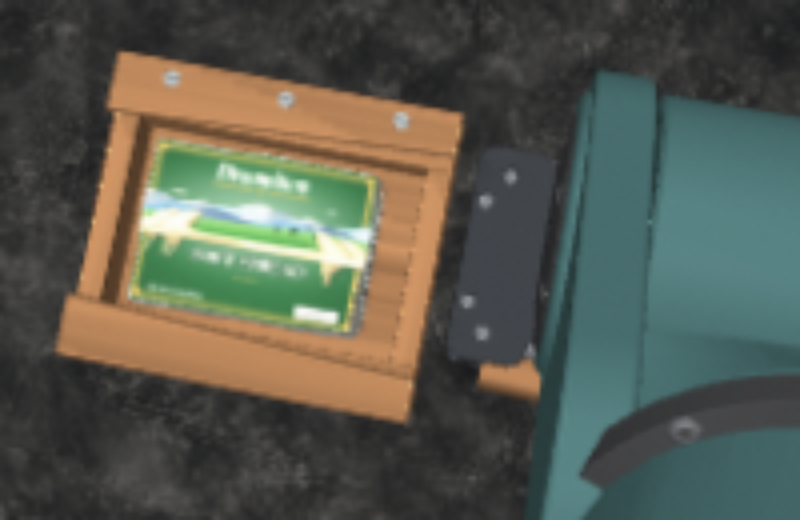

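View pics/w3z.png

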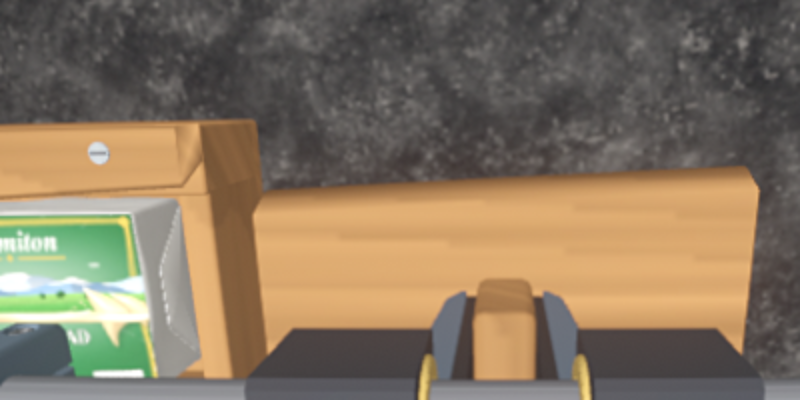

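The views show the lid just short of the mouth and square with the box; the guide's inner edge ends in a chamfer near (200,190) of the zoom. Next: lower to just above ledge height, enter, and touch down by feel.

```bash
cat >> h.py <<'E'
def fbox(f):
    c,s=np.cos(BY),np.sin(BY); return np.array([c*f[0]+s*f[1],-s*f[0]+c*f[1],f[2]])
def F(n=4):
    out=[]
    for _ in range(n): out.append(np.r_[fbox(telemetry.get_wrist_force()),telemetry.get_torque()[2]]); arm.wait(.02)
    return np.mean(out,0)
E
python3 - <<'E'
from h import *
np.set_printoptions(precision=4,suppress=True)
f0=F(8); np.save("f0.npy",f0); print("tare",f0)
arm.movel([*box(-.175),.0920],R(BY),rate=.1)
for x in np.arange(-.165,-.099,.01):
    arm.movel([*box(x),.0920],R(BY),rate=.06); f=F(2)-f0
    print(x,tobox(telemetry.get_position()),telemetry.get_position()[2],f,telemetry.get_t())
    if np.abs(f[:2]).max()>5: break
else:
    for z in np.arange(.0915,.0865,-.0005):
        t=telemetry.get_t(); arm.movel([*box(-.105),z],R(BY),rate=.02); f=F(2)-f0
        print("z",z,telemetry.get_position()[2],f,telemetry.get_t()-t)
        if f[2]>2.5: break
E
```

```text
tare [ 0.0801 -0.0627 -2.0632  0.0131]
-0.165 [-0.1647 -0.0001] 0.09220224932027073 [ 0.1408 -0.3207 -0.5616 -0.051 ] 8.05
-0.155 [-0.1548  0.    ] 0.09200763725574021 [-0.4075  0.1491 -0.7479 -0.0206] 8.4
-0.145 [-0.1448  0.    ] 0.0919886424596145 [-0.7551 -0.1727 -0.3068 -0.0211] 8.75
-0.13499999999999998 [-0.1348  0.0001] 0.09196502935159936 [ 0.751   0.0644 -0.0147 -0.024 ] 9.1
-0.12499999999999997 [-0.1248  0.    ] 0.09199502985677596 [-0.2142 -0.3098 -0.5398  0.0155] 9.45
-0.11499999999999996 [-0.1148  0.    ] 0.09198930041171424 [-0.1173  0.7362  0.0721 -0.02  ] 9.8
-0.10499999999999995 [-0.1048  0.0001] 0.09197851050910441 [-0.2122  0.4637  0.1686 -0.0122] 10.15
z 0.0915 0.09145712519834012 [-0.4479  0.1618 -0.1142 -0.0061] 0.2832999999999988
z 0.091 0.09097293667319512 [-0.248   0.4893  0.2056 -0.0424] 0.2834000000000003
z 0.0905 0.0904637538477728 [-0.1446 -0.1345 -0.0521 -0.029 ] 0.28330000000000055
z 0.09 0.08999379017627139 [-0.7076 -0.0408  0.0022 -0.042 ] 0.28330000000000055
z 0.0895 0.08990194326866066 [-1.8699  3.2332  8.7325 -0.0056] 0.2834000000000003
```

Run:
```python
from h import *
np.set_printoptions(precision=3,suppress=True)
f0=np.load("f0.npy"); f0[2]-=.3; y=0.; z=.0900
arm.movel([*box(-.105),z],R(BY),rate=.02); print(F(3)-f0)
x=-.105
while x<-.012:
    x+=.006 if x<-.045 else .002
    arm.movel([*box(x,y),z],R(BY),rate=.04); f=F(2)-f0
    print("%.3f %.2f"%(x,y*1e3),tobox(telemetry.get_position())*1e3,telemetry.get_position()[2]*1e3,f,"%.1f"%telemetry.get_t())
    if f[0]<-4 or abs(f[1])>6: break
    if abs(f[1])>1.5: y+=np.clip(f[1]/7*.7,-.5,.5)*1e-3
    if f[2]>3: z+=.0001
np.save("st.npy",[x,y,z])
```

```text
[-0.423  0.162  2.009 -0.004]
-0.099 0.00 [-98.736   0.005] 89.95641301749363 [ 0.924 -0.199  1.305 -0.015] 12.2
-0.093 0.00 [-92.802   0.022] 89.98614483276296 [ 0.167 -0.033  0.593 -0.035] 12.5
-0.087 0.00 [-86.795   0.04 ] 89.96718498060197 [ 0.362  0.22   0.85  -0.03 ] 12.9
-0.081 0.00 [-80.815   0.027] 89.97091481133508 [0.677 0.012 1.197 0.021] 13.2
-0.075 0.00 [-74.805   0.017] 89.99459390266583 [ 0.704 -0.604  0.751 -0.005] 13.5
-0.069 0.00 [-68.799   0.008] 90.00102119898662 [0.018 0.335 0.75  0.012] 13.9
-0.063 0.00 [-62.797   0.004] 89.987973816015 [ 0.469 -0.04   0.998 -0.002] 14.2
-0.057 0.00 [-56.783   0.009] 89.99981413702122 [1.018 0.089 0.776 0.006] 14.5
-0.051 0.00 [-50.789  -0.02 ] 90.03190044174293 [ 0.909 -0.44   1.175 -0.001] 14.9
-0.045 0.00 [-44.798   0.005] 89.98785832882335 [ 0.698  0.11   1.449 -0.062] 15.2
-0.043 0.00 [-42.933   0.007] 89.99277954233249 [ 0.018 -0.096  0.785 -0.026] 15.5
-0.041 0.00 [-40.922  -0.006] 89.97760343491004 [ 1.097 -0.05   0.761 -0.004] 15.8
-0.039 0.00 [-38.9   0. ] 89.98772634484668 [0.542 0.418 0.987 0.009] 16.1
-0.037 0.00 [
[... 444 characters left out ...]
05633 [ 0.762 -0.     0.86   0.028] 17.8
-0.025 0.00 [-24.885   0.025] 89.97684887798437 [-0.161  0.051  1.013 -0.054] 18.0
-0.023 0.00 [-22.904   0.001] 89.97307209737576 [-0.568 -0.248  0.134  0.014] 18.3
-0.021 0.00 [-20.904   0.008] 90.00378634196095 [ 0.016  0.315  0.578 -0.021] 18.6
-0.019 0.00 [-18.904   0.   ] 90.0103925421347 [ 0.082 -0.069  0.525 -0.028] 18.9
-0.017 0.00 [-16.904   0.003] 89.99673577991123 [ 0.473 -0.363  0.372 -0.009] 19.2
-0.015 0.00 [-14.887   0.016] 89.99842177333147 [-0.117 -0.341  1.083  0.006] 19.4
-0.013 0.00 [-12.911   0.013] 89.98654169375448 [ 0.694  0.352  0.835 -0.026] 19.7
-0.011 0.00 [-10.912  -0.019] 90.01161857458 [ 0.892  0.339  0.745 -0.002] 20.0
```

No contact with either guide yet. Continuing in 1 mm steps, with a softer trigger.

Run:
```python
from h import *
np.set_printoptions(precision=3,suppress=True)
f0=np.load("f0.npy"); f0[2]-=.3; x,y,z=np.load("st.npy")
while x<.016:
    x+=.001
    arm.movel([*box(x,y),z],R(BY),rate=.02); f=F(3)-f0
    print("%.3f %.2f"%(x,y*1e3),tobox(telemetry.get_position())*1e3,f,"%.1f"%telemetry.get_t())
    if f[0]<-3 or abs(f[1])>5: break
    if abs(f[1])>1.2: y+=np.clip(f[1]/7*.8,-.5,.5)*1e-3
np.save("st.npy",[x,y,z])
```

```text
-0.010 0.00 [-9.955  0.017] [ 0.157  0.555  0.681 -0.02 ] 20.3
-0.009 0.00 [-8.963 -0.011] [0.198 0.063 0.428 0.008] 20.6
-0.008 0.00 [-7.928 -0.045] [ 0.744 -0.242  0.286 -0.021] 20.9
-0.007 0.00 [-6.938 -0.071] [ 0.704 -1.206 -0.386  0.011] 21.2
-0.006 -0.14 [-5.921 -0.139] [ 0.215 -0.728  0.236  0.01 ] 21.5
-0.005 -0.14 [-4.925 -0.17 ] [ 0.325 -0.689 -0.246  0.03 ] 21.8
-0.004 -0.14 [-3.932 -0.199] [ 0.155 -0.98  -0.16   0.038] 22.1
-0.003 -0.14 [-2.946 -0.214] [-0.54  -2.414 -0.315  0.105] 22.4
-0.002 -0.41 [-1.887 -0.325] [ 0.378 -0.251  0.69   0.008] 22.7
-0.001 -0.41 [-0.925 -0.385] [ 0.564 -0.305  0.786  0.041] 23.0
0.000 -0.41 [ 0.065 -0.414] [ 0.251 -1.159  1.177  0.028] 23.3
0.001 -0.41 [ 1.052 -0.477] [ 0.222 -1.081  0.23   0.066] 23.6
0.002 -0.41 [ 2.059 -0.514] [-1.033 -1.847  0.306  0.083] 23.9
0.003 -0.62 [ 3.088 -0.595] [0.016 0.063 0.371 0.054] 24.2
0.004 -0.62 [ 3.826 -0.561] [-4.228 -0.293  2.732  0.102] 24.5
```

Both guides touch at x ≈ 3.8 mm, with little sideways force. Now creeping up to about 15 N.

Run:
```python
from h import *
np.set_printoptions(precision=3,suppress=True)
f0=np.load("f0.npy"); f0[2]-=.3; x,y,z=np.load("st.npy")
for k in range(25):
    x+=.00025 if k<6 else .00015
    arm.movel([*box(x,y),z],R(BY),rate=.01); f=F(4)-f0
    print("%.2f %.2f"%(x*1e3,y*1e3),tobox(telemetry.get_position())*1e3,f,"%.1f"%telemetry.get_t())
    if f[0]<-13.8 or abs(f[1])>6: break
    if abs(f[1])>1.2: y+=np.clip(f[1]/7*.6,-.4,.4)*1e-3
np.save("st.npy",[x,y,z])
```

```text
4.25 -0.62 [ 3.84 -0.55] [-7.583 -0.811  3.23   0.099] 24.8
4.50 -0.62 [ 3.874 -0.592] [-10.465  -0.691   3.951   0.109] 25.1
4.75 -0.62 [ 3.864 -0.52 ] [-13.706  -1.224   4.537   0.085] 25.5
5.00 -0.73 [ 3.909 -0.576] [-16.411  -0.272   5.947   0.067] 25.8
```

Run:
```python
from h import *
np.set_printoptions(precision=3,suppress=True)
f0=np.load("f0.npy"); f0[2]-=.3; x,y,z=np.load("st.npy")
def pr(s): f=F(4)-f0; print(s,tobox(telemetry.get_position())*1e3,telemetry.get_position()[2],f,"%.3f %.1f"%(telemetry.get_opening(),telemetry.get_t())); return f
x=.0040; arm.movel([*box(x,y),z],R(BY),rate=.01); pr("unload")
eoat.command_gripper(.030); pr("open")
eoat.command_gripper(0.,40); f=pr("regrip")
if np.abs(f[:2]).max()<8:
  for k in range(12):
    x+=.0003; arm.movel([*box(x,y),z],R(BY),rate=.01); f=pr("%.2f %.2f"%(x*1e3,y*1e3))
    if f[0]<-13.5 or abs(f[1])>6: break
    if abs(f[1])>1.0: y+=np.clip(f[1]/7*.6,-.4,.4)*1e-3
np.save("st.npy",[x,y,z])
```

```text
unload [ 3.836 -0.588] 0.08999603527557663 [-6.166  1.14   4.039  0.112] 0.016 26.1
open [ 4.096 -0.727] 0.08997849981869906 [-0.587  0.351  2.546 -0.007] 0.030 26.6
regrip [ 3.9   -0.727] 0.08998577554150201 [-2.174 -0.185  3.167  0.071] 0.016 27.0
4.30 -0.73 [ 3.907 -0.738] 0.09000269586866834 [-6.103 -0.35   3.751  0.05 ] 0.016 27.4
4.60 -0.73 [ 3.941 -0.702] 0.08997974570111675 [-9.668 -0.08   4.43   0.063] 0.016 27.7
4.90 -0.73 [ 3.961 -0.72 ] 0.08999815453693003 [-12.527  -0.884   5.503   0.029] 0.016 28.0
5.20 -0.73 [ 3.976 -0.698] 0.08999241779157414 [-15.807  -1.223   6.679   0.023] 0.016 28.3
```

Second press reached 15.8 N along the slide with only 1.2 N sideways, and the lid crept to 3.98 mm. Now release and check.

Run:
```python
from h import *
np.set_printoptions(precision=3,suppress=True)
f0=np.load("f0.npy"); f0[2]-=.3; x,y,z=np.load("st.npy")
def pr(s): f=F(4)-f0; print(s,tobox(telemetry.get_position())*1e3,telemetry.get_position()[2],f,"%.3f %.1f"%(telemetry.get_opening(),telemetry.get_t())); return f
x=.0041; arm.movel([*box(x,y),z],R(BY),rate=.01); pr("unload")
eoat.command_gripper(.050); pr("open")
arm.movel([*box(x,y),.16],R(BY),rate=.1); pr("up")
arm.reach([.45,-.2,.25],R(BY)); arm.wait(.3)
for n in("top","wrist"):
    c=optics.read_camera(n); cv2.imwrite(f"pics/{n}4.png",c["pixels"]); np.savez(f"{n}4.npz",**c)
c=dict(np.load("top4.npz")); cv2.imwrite("pics/t4z.png",cv2.resize(c["pixels"][190:320,150:300],None,fx=5,fy=4.5))
print(telemetry.get_t())
```

```text
unload [ 3.92  -0.729] 0.09001777357809515 [-5.202 -0.307  3.408  0.068] 0.016 28.6
open [ 4.1   -0.752] 0.09000763106431309 [-0.167 -0.189  2.459 -0.011] 0.050 29.4
up [ 3.944 -0.261] 0.15922761331942745 [ 0.209 -0.051  2.298 -0.053] 0.050 30.3
31.95
```

View pics/t4z.png

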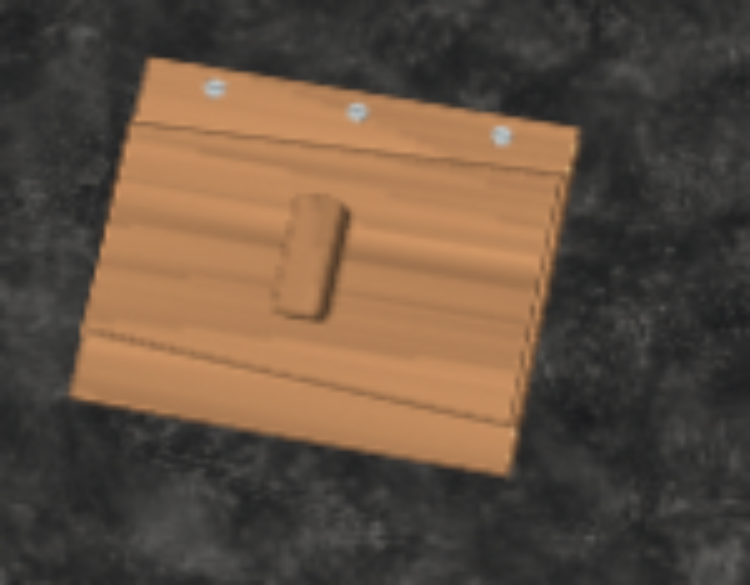

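View pics/top4.png

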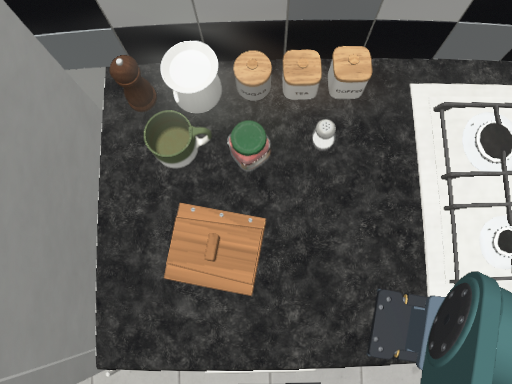

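The top view shows the lid seated flat between both guides, with the bar at about (212,247) and the mug, jar and shaker unmoved. One last numeric check of the bar position before handing in.

Run:
```python
from h import *
np.set_printoptions(precision=4,suppress=True)
c=dict(np.load("top4.npz"))
hb=(np.array([[296,197],[346,207],[326,318],[276,312]])+.5)/[5,4.5]-.5+[150,190]
P=onplane(c,hb,.101); print("bar in box frame (mm)",[tobox(p)*1e3 for p in P],tobox(P.mean(0))*1e3)
a=cv2.cvtColor(cv2.imread("pics/top0.png")[40:190,100:360],6); b=cv2.cvtColor(cv2.imread("pics/top4.png")[40:190,100:360],6)
print("bystander diff px",int((cv2.absdiff(a,b)>25).sum()))
job.hand_in()
```

```text
bar in box frame (mm) [array([ 10.5429, -20.1177]), array([ -6.2647, -19.5867]), array([-7.714 , 20.9381]), array([ 8.6877, 21.8893])] [1.313  0.7808]
bystander diff px 25
the job is handed in; nothing more can be done
```

The lid is on the butter box, wedged between both guides and let go, and the job is handed in after about 32 s of the 69 s allowed. I did not tug the lid or measure the force left on the fixed guide, so the 2.5 N tightness rests on the push forces below. `job.hand_in()` gives no verdict.

**What I did:** I picked the lid up by its bar, entered at the mouth, lowered it onto the ledges until it touched (one brief 9 N contact) and slid it in. Along the way I gave way about 0.7 mm to the +y guide. Both guides touched at x ≈ 3.8 mm.
- **First press:** about 16.4 N, with 0.3 N sideways.
- **Second press:** I let go, gripped again and pressed to 15.8 N, with 1.2 N sideways. The lid had stayed where it was between the two.

**Last checks:**
- **Seating:** the picture after release shows the lid seated between both guides.
- **Position:** the arm gave about (3.9, -0.7) mm in the box frame at the end of the push. The bar read off the top picture by hand gave (1.3, 0.8) mm. They differ by about 3 mm, slightly more than the 2 mm calibration, but both are inside the limits.
- **Bystanders:** the part of the picture with the salt shaker, jam jar and mug is practically unchanged (25 pixels differ), so they have not moved.

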